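# Clamp a capping-head stack with the cam lever and hold it

### The job

Assemble the capping head in the pocket of the cam clamp on the table: set the tall body in first, then the spacer ring on it, then the top disc with its boss up, each flat and squarely over the one below and let go of. Then swing the clamp's sprung cam lever up to its highest lift point, where the lever stands straight up (not past it) and the jaw grips the stack, and finish while still holding the lever there, as it springs back if let go. Leave the loose screw cap, the steel cup and the dropper bottle alone.

Things in the scene. Friction and masses are not known exactly. Their poses are not given: they have to be found in the camera images.
- fixture: Cam clamp with a grey base plate 170 x 90 x 12 mm, fixed to the table at a varying place and yaw. Origin on the table under the centre of the open pocket; z up; x is the clamping direction, from the lever end (-x) through moving jaw and pocket to the fixed stop (+x); y is across. The plate spans x -125 to +45 mm, y -45 to +45 mm.
- pocket (a point): Centre of the open pocket's floor, on the base plate, 12 mm above the table; axes as the fixture. The body's foot goes here; the spacer's underside then lies 40 mm and the disc's 52 mm above it. The pocket's y sides are open for the fingers, above two lips 4 mm high, 5 mm thick, inner faces at y = +-27.5 mm: set parts in with the fingers at the +y and -y sides.
- stop_face (a point): Top middle of the fixed stop's flat steel face, 25 mm to +x of the pocket centre, 74 mm above the table; the face is 34 mm wide in y.
- jaw_face (a point): Top middle of the moving jaw's flat steel face, 34 mm wide, 72 mm above the table; 25 mm to -x of the pocket centre when open (50 mm gap for 44 mm parts). The cam advances it 8 mm along +x at full lift; it is sprung (4 N/mm) and pushes the stack up to about 3 mm along +x against the stop, then gives about 2 mm.
- head_body: Body of the capping head: upright aluminium cylinder, 44 mm diameter, 40 mm high, with a groove round it near the foot, 0.12 kg. Origin at the centre of its underside, z up.
- spacer: Spacer: flat steel ring, 44 mm outside diameter, 26 mm hole, 12 mm thick, lying flat, 0.06 kg. Origin at the centre of its underside, z up. Grip it round the outside (the hole cannot be entered).
- top_disc: Top disc: steel disc, 44 mm diameter, rim 10 mm thick, with a boss of 18 mm diameter rising 8 mm from the middle of its top (18 mm high in all), lying boss up, 0.07 kg. Origin at the centre of its underside, z up.
- cam_lever (a joint): Angle of the cam lever (rad). 0: at rest, leaning outward to the fixture's -x, 20 degrees above level. Grows as the grip is raised; at 1.22 the lever stands straight up and the cam lift is highest; beyond (stop at 1.7) the lift falls again. A spring pulls it back to 0: about 2.5 N at the grip at the start, 5.5 N upright. Axis along the fixture's y, 85 mm from the grip's centre line.
- lever_pivot (a point): Point on the lever's hinge axis level with the middle of its grip: in the fixture's frame at x -80, y -60 mm, 50 mm above the table.
- lever_grip (a point): Middle of the lever's black crank grip: round bar 14 mm thick, 66 mm long, parallel to the fixture's y, standing out to -y from the lever arm (arm's face 27 mm from this point, end collar 32 mm). At rest 79 mm above the table and 160 mm to -x of the pocket centre; upright 135 mm above the table. Fingers pinching it from above along the fixture's x let it roll between them.
- cap_gold: Loose gold-brown screw cap, 47 mm diameter, 19 mm high, a bystander; origin at the centre of its underside.
- steel_cup: Open steel cup, 65 mm wide, 66 mm high, a bystander; origin at the centre of its underside.
- dropper: White dropper bottle with black tip, 21 mm wide, 66 mm high, a bystander; origin at the centre of its underside.

How it is judged:
By the outcome, as a careful person would: the job done as asked, in the order asked, and still so for the second after the job is handed in, while the arm keeps its last pose, push and grip.
It also fails if it takes over 72 s, if anything falls off the work surface, if the arm or the gripper's body presses on something with over 40 N, if the wrist force passes 120 N, or if a joint passes its speed limit or range.

### The arm

A 6-joint arm with a two-finger parallel gripper is mounted at the origin on a cart in front of the work surface, level with it; the furniture and walls round the work are solid. World frame = base frame: x ahead of the robot, y to its left, z up, the work surface at z = 0. Lengths are in m, angles in rad, forces in N, time in s.
With the tool pointing down it reaches from about 0.35 to 0.775 m from the base axis. Payload 7.3 kg.
Tool frame: the origin (TCP) lies at the very end of the fingers, on their centre line; the grasp point (between the pads) lies 19 mm behind it; z points along the fingers, y is the line along which they close (so a half turn about z gives the same grasp; the last joint's range is limited). The gripper opens to 92 mm and grips with 3 to 60 N. Pads are 19 mm wide; open, the fingers measure 130 mm over their backs; the gripper's body (75 mm by 190 mm) begins 47 mm behind the grasp point.
Start: joints at [1.018, 0.342, 1.524, -0, 1.275, -0.146], TCP at [0.208, 0.482, 0.227] pointing down, gripper open.
Joint ranges: [-2.53, 2.53], [-0.77, 2.02], [0.04, 2.7], [-1, 4.14], [0.28, 2.66], [-3.11, 3.11]. Speed limits (rad/s): [2.57, 2.57, 3.14, 3.14, 3.14, 3.14].

### API

Orientations are given as [roll, pitch, yaw] about the fixed x, y, z axes, in that order (R = Rz(yaw) Ry(pitch) Rx(roll)).
In Python, from cell import robot gives the robot as it stands.
- The arm moves only by the tool apply_moves, never from a script. Its argument "motion" is text: rows parted by semicolons, each of 7 numbers parted by spaces: the opening in per cent of the stroke, from 0 (shut) to 100 (fully open), then the shift along the tool's x, y, z in cm, then the turn, a rotation vector about the tool's x, y, z in rad. A call has 1 to 20 rows; each row shifts and turns the commanded pose from where the row before left it, along the tool's axes as they then stand; what a row does not reach is not made up. A row lasts 1/8 s, in which the tool goes at most 62.5 mm and 10.7 degrees, less where a joint would pass 70% of its speed; a pose out of reach is approached as far as the arm can. A call with a gripper value outside its range is refused whole. The fingers move at their own pace and stop on an object; "force" is the grip in N (left out, the last holds). Time passes only in rows, so rows that do not move let the fingers close. It gives the time, the measured TCP pose, the force, the opening and the grip force at its end, in the units of the state.
- robot.observe(): the state, without advancing time (a new reading comes with each control period).
- robot.read_camera(name): name is "side" or "top"; returns a dict with "img" (420x560x3 uint8, red, green, blue), "fovy" (degrees; the focal length in pixels is half the picture's height over the tangent of half this angle, whatever the lens; pixels are square), "cx", "cy" (the principal point, pixels), "R" (3x3) and "t" (3): a world point X has camera coordinates R X + t. Camera axes: x right, y down, z forward; pixel columns grow to the right and rows downward; lengths in m; the calibration is good to about 2 mm. A picture is of the moment at which its call begins. There is no depth.
- robot.hand_in(): hands the job in; it is judged then, once.
Trained networks look in a picture, given as the dict that the camera call returned (one of the last four; its "shot" number tells which), for a name from the list of things; names that differ only in an ending like _2 or _b are one class to them, and where a whole thing is asked for, a point or a joint stands for the part that bears it (a point fixed in the world has none). Each returns a list of dicts, best first, with "score" (0 to 1); they miss things now and then, are a little off and sometimes report something else, mostly with a low value. They report only what shows in the picture. A call takes as long as a camera call.
- robot.search_frame(target, picture): "centre" ([x, y, z] in m, in world coordinates, good to about 4 mm: the middle of the surface that is visible of it).
- robot.trace(target, picture): "pixels" (420x560 bool, what is visible of it).
The state is a dict: "time": time; "qpos": joint angles; "qvel": joint speeds; "joint_efforts": joint torques, N m; "tool_pos": TCP position; "tool_rot": TCP orientation; "contact_force": force on the tool from outside, world axes, zero at the start; "torque": the same for the moment, N m; "opening": finger opening in m; "grip_force": force on a finger pad.
Only numpy, scipy, OpenCV 4.12 (cv2) and the standard library are available. Lean on these libraries where they do the work, as an engineer would, in place of code of your own. Each camera call takes 0.05 s, during which the arm holds its last target. There are 200 camera calls.

## Working session

There is one attempt and no reset: what is moved stays moved. The work goes in short steps, Python scripts to look and compute and a tool call to move; the robot and the scene stay as the last step left them, time stands still between calls to the robot, and variables do not carry over. Pictures are saved under pics/ and viewed, at most 10 in all, crops included, and the job is handed in when it is done.

Besides the shell and the picture viewer there is one more tool, called after "Emit:" in YAML: its name, and indented under it one key for each argument. apply_moves: Moves the arm, as the interface text tells. Its arguments: {"type":"object","properties":{"motion":{"type":"string"},"force":{"type":"number"}},"required":["motion"]}

```bash
mkdir -p pics; ls; python3 - <<'E'
from cell import robot
import cv2,numpy as np
s=robot.observe();print({k:np.round(v,3) for k,v in s.items()})
for n in("side","top"):
    p=robot.read_camera(n);cv2.imwrite(f"pics/{n}0.png",p["img"][:,:,::-1])
    print(n,p["fovy"],p["cx"],p["cy"],"cam pos",np.round(-p["R"].T@p["t"],3),"fwd",np.round(p["R"][2],2))
    for t in["fixture","stop_face","jaw_face","head_body","spacer","top_disc","cam_lever","lever_grip","lever_pivot","cap_gold","steel_cup","dropper","pocket"]:
        try:
            r=robot.search_frame(t,p);print(t,[(np.round(a["centre"],3).tolist(),round(a["score"],2)) for a in r[:3]])
        except Exception as e: print(t,e)
E
```

```text
pics
{'time': np.float64(0.0), 'qpos': array([ 1.018,  0.343,  1.525,  0.   ,  1.275, -0.146]), 'qvel': array([-0.   , -0.001,  0.002,  0.001,  0.002,  0.001]), 'joint_efforts': array([ 1.0000e-03, -4.3122e+01, -2.4423e+01,  7.2000e-02,  5.6000e-02,
       -0.0000e+00]), 'tool_pos': array([0.207, 0.482, 0.226]), 'tool_rot': array([-3.14 , -0.   ,  2.735]), 'contact_force': array([-0.481,  0.413, -0.066]), 'torque': array([ 0.025, -0.014, -0.021]), 'grip_force': np.float64(0.0), 'opening': np.float64(0.092)}
side 43.24977991264542 287.2747176396279 222.90048741527335 cam pos [0.582 0.958 0.656] fwd [ 0.01 -0.82 -0.57]
fixture [([0.558, 0.07, 0.014], 0.75)]
stop_face [([0.556, 0.071, 0.011], 0.81)]
jaw_face [([0.686, -0.133, 0.028], 0.46)]
head_body [([0.44, 0.28, 0.038], 0.59), ([0.555, 0.072, 0.012], 0.4)]
spacer [([0.543, 0.362, 0.015], 0.87)]
top_disc [([0.611, 0.268, 0.009], 0.62)]
cam_lever [([0.53, 0.143, 0.077], 0.67)]
lever_grip [([0.534, 0.138, 0.077], 0.87), ([0.558, 0.075, 0.011], 0.7)]
lever_pivot [([0.557, 0.071, 0.016], 0.78), ([0.545, 0.363, 0.013], 0.26)]
cap_gold [([0
[... 281 characters left out ...]
491 0.1   1.042] fwd [ 0.1   0.03 -0.99]
fixture [([0.551, 0.035, 0.012], 0.81), ([0.777, -0.102, 0.023], 0.36)]
stop_face [([0.556, 0.038, 0.011], 0.77)]
jaw_face [([0.565, 0.02, 0.068], 0.44)]
head_body [([0.437, 0.265, 0.042], 0.58), ([0.774, -0.101, 0.025], 0.2)]
spacer [([0.547, 0.358, 0.008], 0.51)]
top_disc [([0.614, 0.263, 0.012], 0.73), ([0.533, 0.117, 0.077], 0.41)]
cam_lever [([0.529, 0.119, 0.075], 0.71)]
lever_grip [([0.533, 0.117, 0.074], 0.94)]
lever_pivot [([0.553, 0.036, 0.009], 0.64)]
cap_gold [([0.713, 0.162, 0.016], 0.78)]
steel_cup [([0.779, -0.102, 0.025], 0.89)]
dropper [([0.687, -0.131, 0.037], 0.56), ([0.554, 0.04, 0.011], 0.41)]
pocket [([0.551, 0.04, 0.011], 0.89)]
```

View pics/side0.png

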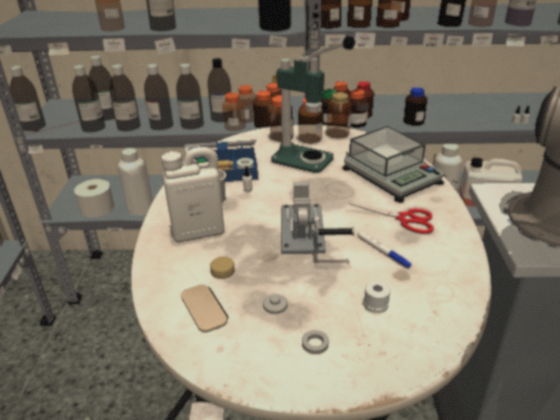

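View pics/top0.png

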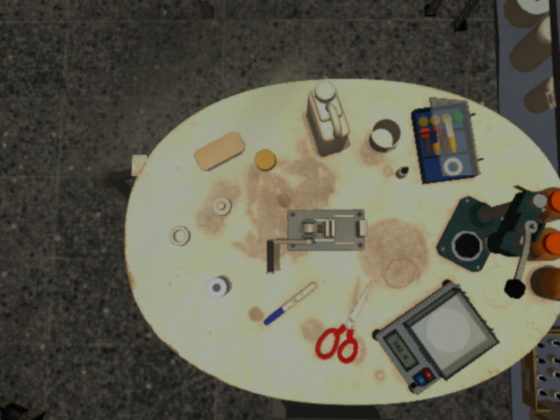

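The side view shows the clamp at about (303,228), the body at (377,296), the spacer at (315,342), the disc at (275,303) and the cap at (222,267). In the top view the lever is on the left (+Y), so fixture x points roughly along world −Y. The plate spans about (287,210) to (367,250).

```bash
cat > h.py <<'E'
import numpy as np,cv2
from scipy.optimize import least_squares
from cell import robot
def K(p):
    f=p["img"].shape[0]/2/np.tan(np.radians(p["fovy"])/2);return f
def proj(p,X):
    c=np.atleast_2d(X)@p["R"].T+p["t"];return c[:,:2]/c[:,2:]*K(p)+[p["cx"],p["cy"]]
def back(p,uv,z):
    d=np.array([(uv[0]-p["cx"])/K(p),(uv[1]-p["cy"])/K(p),1])@p["R"];o=-p["R"].T@p["t"]
    return o+d*(z-o[2])/d[2]
def cyl(x,y,r,z0,z1):
    a=np.linspace(0,2*np.pi,60);return np.vstack([np.c_[x+r*np.cos(a),y+r*np.sin(a),0*a+z] for z in(z0,z1)])
def hullmask(p,X):
    # centroid of projected convex hull, subpixel
    h=cv2.convexHull(proj(p,X).astype(np.float32));m=cv2.moments(h);return np.array([m["m10"],m["m01"]])/m["m00"],m["m00"]
def hullcent(m):
    c=max(cv2.findContours(m.astype(np.uint8),cv2.RETR_EXTERNAL,cv2.CHAIN_APPROX_NONE)[0],key=cv2.contourArea)
    h=cv2.convexHull(c);k=np.zeros(m.shape,np.uint8);cv2.fillConvexPoly(k,h,1)
    v,u=np.nonzero(k);return np.array([u.mean(),v.mean()]),k.sum()
def fitcyl(obs,r,z0,z1,x0):
    return least_squares(lambda q:np.concatenate([hullmask(p,cyl(q[0],q[1],r,z0,z1))[0]-c for p,c in obs]),x0).x
def shot(n,f=None):
    p=robot.read_camera(n)
    if f: cv2.imwrite(f"pics/{f}.png",p["img"][:,:,::-1])
    return p
E
python3 - <<'E'
from h import *
P={n:shot(n) for n in("side","top")}
for t,h,x0 in[("head_body",.04,(.437,.265)),("spacer",.012,(.545,.36)),("top_disc",.010,(.613,.265))]:
    obs=[]
    for n,p in P.items():
        r=robot.trace(t,p)
        if not r: print(t,n,"none");continue
        c,a=hullcent(r[0]["pixels"]);obs.append((p,c))
        print(t,n,round(r[0]["score"],2),c.round(1),a,"model area",hullmask(p,cyl(*x0,.022,0,h))[1].round(),"fit",fitcyl(obs[-1:],.022,0,h,x0).round(4))
    print("  both",fitcyl(obs,.022,0,h,x0).round(4))
a=P["top"]["img"][195:285,255:385,::-1];a=cv2.resize(a,None,fx=6,fy=6,interpolation=cv2.INTER_CUBIC);cv2.imwrite("pics/c1.png",a)
a=P["side"]["img"][175:275,260:380,::-1];a=cv2.resize(a,None,fx=6,fy=6,interpolation=cv2.INTER_CUBIC);cv2.imwrite("pics/c2.png",a)
E
```

```text
Traceback (most recent call last):
AttributeError: 'float' object has no attribute 'round'
```

```bash
python3 - <<'E'
from h import *
P={n:shot(n) for n in("side","top")}
for t,h,x0 in[("head_body",.04,(.437,.265)),("spacer",.012,(.545,.36)),("top_disc",.010,(.613,.265))]:
    obs=[]
    for n,p in P.items():
        r=robot.trace(t,p)
        if not r: print(t,n,"none");continue
        c,a=hullcent(r[0]["pixels"]);obs.append((p,c))
        print(t,n,round(r[0]["score"],2),c.round(1),a,"model area",round(hullmask(p,cyl(*x0,.022,0,h))[1]),"fit",fitcyl(obs[-1:],.022,0,h,x0).round(4))
    print("  both",fitcyl(obs,.022,0,h,x0).round(4))
a=P["top"]["img"][195:285,255:385,::-1];a=cv2.resize(a,None,fx=6,fy=6,interpolation=cv2.INTER_CUBIC);cv2.imwrite("pics/c1.png",a)
a=P["side"]["img"][175:275,260:380,::-1];a=cv2.resize(a,None,fx=6,fy=6,interpolation=cv2.INTER_CUBIC);cv2.imwrite("pics/c2.png",a)
E
```

```text
head_body side 0.75 [376.5 296.2] 739 model area 771 fit [0.4359 0.2646]
head_body top 0.92 [217.5 286.6] 390 model area 387 fit [0.4367 0.2658]
  both [0.4363 0.2654]
spacer side 0.7 [314.9 341.5] 488 model area 573 fit [0.5474 0.3559]
spacer top 0.6 [179.3 235.7] 332 model area 329 fit [0.5477 0.3567]
  both [0.5475 0.3563]
top_disc side 0.91 [275.1 303.1] 412 model area 437 fit [0.6143 0.2636]
top_disc top 0.56 [220.9 205.9] 323 model area 314 fit [0.6152 0.2651]
  both [0.6146 0.2644]
```

View pics/c1.png

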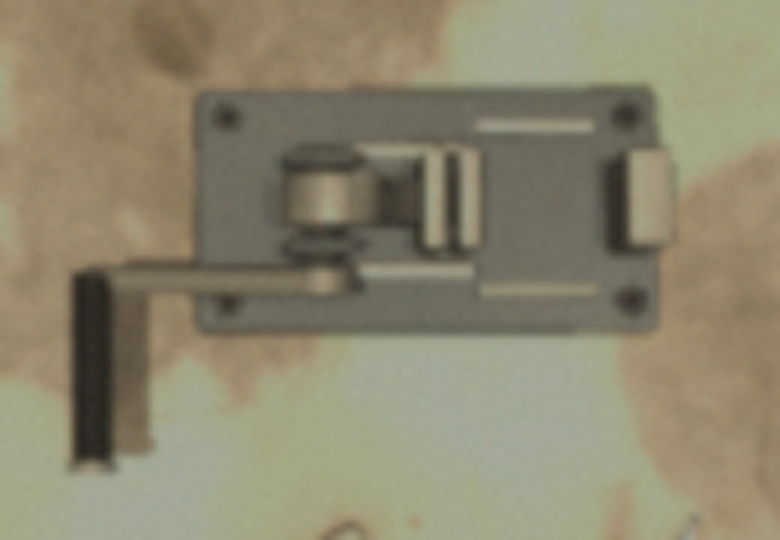

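View pics/c2.png

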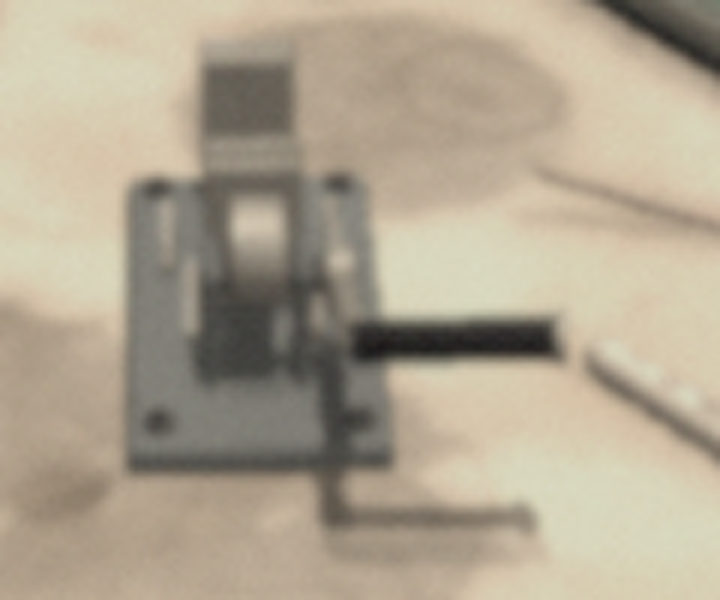

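The top crop shows plate corners at crop px (195,90), (655,88), (657,330) and (197,330). The jaw front edge is at U≈480, the stop face at U≈628, and the grip runs along U≈92 from V 275 to 468. The side crop shows the plate's near edge at V≈460 and far edge at V≈180. Next I fit the fixture pose.

```bash
python3 - <<'E'
from h import *
P={n:shot(n) for n in("side","top")}
def W(q,f):
    c,s=np.cos(q[2]),np.sin(q[2]);f=np.atleast_2d(f)/1000.
    return np.c_[q[0]+c*f[:,0]-s*f[:,1],q[1]+s*f[:,0]+c*f[:,1],f[:,2]]
# fixture pts (mm) -> crop px
top=[((-125,45,12),(195,90)),((45,45,12),(655,88)),((45,-45,12),(657,331)),((-125,-45,12),(197,331)),
 ((25,17,74),(628,150)),((25,-17,74),(628,245)),((-25,17,72),(480,150)),((-25,-17,72),(480,247)),((-160,-60,86),(92,372))]
side=[((-125,45,12),(128,460)),((-125,-45,12),(390,458)),((45,45,12),(128,180)),((45,-45,12),(367,180)),((25,17,74),(203,65)),((25,-17,74),(293,65)),((-160,-60,79),(455,340))]
def fit(L):
    def r(q): return np.concatenate([(proj(P[n],W(q,f))[0]-((np.array(u)+.5)/6-.5+o)) for n,o,l in L for f,u in l])
    s=least_squares(r,(.55,.03,-1.57),loss="soft_l1");print(s.x.round(4),"res px\n",r(s.x).reshape(-1,2).round(1).tolist());return s.x
T=("top",np.array([255,195]),top);S=("side",np.array([260,175]),side)
fit([T]);fit([S]);q=fit([T,S])
print("pocket",W(q,(0,0,12)),"grip",W(q,(-160,-60,79)),"pivot",W(q,(-80,-60,50)))
E
```

```text
[ 0.5629 -0.0092 -1.5629] res px
 [[0.0, -0.1], [0.1, -0.1], [0.6, 0.2], [-0.2, 0.3], [-0.4, -0.3], [-0.1, 0.2], [0.1, -0.2], [0.3, -0.0], [-0.4, -0.0]]
[ 0.5627 -0.004  -1.5661] res px
 [[-0.8, -0.4], [0.8, -0.6], [-0.1, 0.3], [-0.0, -0.3], [-0.3, 0.0], [0.4, -0.2], [0.1, 1.8]]
[ 0.5628 -0.0086 -1.5638] res px
 [[-0.2, -0.1], [-0.1, 0.0], [0.3, 0.3], [-0.5, 0.3], [-0.7, -0.2], [-0.4, 0.3], [-0.2, -0.1], [-0.0, 0.0], [-0.7, -0.1], [-0.7, -1.7], [0.7, -2.0], [-0.2, -0.8], [-0.2, -1.4], [-0.4, -1.0], [0.3, -1.3], [0.0, 0.4]]
pocket [[ 0.56282272 -0.00858776  0.012     ]] grip [[0.50170951 0.15099035 0.079     ]] pivot [[0.50226684 0.07099229 0.05      ]]
```

Emit:
apply_moves:
  motion: "100 0 0 0 0 0 0.165;100 0 0 0 0 0 0.165;100 0 0 0 0 0 0.165;100 0 0 0 0 0 0.165;100 0 0 0 0 0 0.165;100 0 0 0 0 0 0.165;100 0 0 0 0 0 0.165;100 -3.1 3.25 1.4 0 0 0;100 -3.1 3.25 1.4 0 0 0;100 -3.1 3.25 1.4 0 0 0;100 -3.1 3.25 1.4 0 0 0;100 -3.1 3.25 1.4 0 0 0;100 -3.1 3.25 1.4 0 0 0;100 -3.1 3.25 1.4 0 0 0;100 0 0 0 0 0 0"
  force: 25

```text
time: 3.92
tool_pos: [0.4386, 0.2651, 0.1277]
tool_rot: [-3.14, 0.001, 1.576]
contact_force: [-0.5, -0.1, 0.5]
opening: 0.0916
grip_force: 0.0
```

Emit:
apply_moves:
  motion: "100 0.03 -0.23 4 0 0 0;100 0 0 4 0 0 0;100 0 0 2.5 0 0 0;100 0 0 1.1 0 0 0;100 0 0 0 0 0 0;45 0 0 0 0 0 0;45 0 0 0 0 0 0;45 0 0 0 0 0 0;40 0 0 0 0 0 0;40 0 0 0 0 0 0;40 0 0 0 0 0 0;40 0 0 0 0 0 0"
  force: 25

```text
time: 5.42
tool_pos: [0.4349, 0.2675, 0.0128]
tool_rot: [3.141, -0.0, 1.58]
contact_force: [-0.1, -0.5, 1.3]
opening: 0.0436
grip_force: 25.0
```

Emit:
apply_moves:
  motion: "40 0 0 -2 0 0 0;40 0 0 -5 0 0 0;40 0 0 -5.5 0 0 0;40 -3 1.4 0 0 0 0;40 -4.6 2.1 0 0 0 0;40 -4.6 2.1 0 0 0 0;40 -4.6 2.1 0 0 0 0;40 -4.6 2.1 0 0 0 0;40 -4 1.8 0 0 0 0;40 -2 1 0 0 0 0;40 0 0 0 0 0 0;40 0 0 0 0 0 0"

```text
time: 6.92
tool_pos: [0.5626, -0.0042, 0.1374]
tool_rot: [-3.14, -0.001, 1.58]
contact_force: [0.2, 0.6, -2.2]
opening: 0.0435
grip_force: 25.0
```

```bash
python3 - <<'E'
from h import *
P={n:shot(n,n+"1") for n in("side","top")}
o=[robot.observe() for _ in range(1)]
print(o[0]["tool_pos"].round(4),o[0]["tool_rot"].round(3),o[0]["contact_force"].round(2))
a=cv2.resize(P["top"]["img"][175:265,275:395,::-1],None,fx=5,fy=5,interpolation=cv2.INTER_CUBIC)
b=cv2.resize(P["side"]["img"][130:270,240:360,::-1],None,fx=4,fy=4,interpolation=cv2.INTER_CUBIC)
# overlay expected fixture/pocket positions for comparison
cv2.imwrite("pics/v1.png",b)
obs=[]
for n,p in P.items():
    r=robot.trace("head_body",p)
    if r:
        c,A=hullcent(r[0]["pixels"]);print(n,r[0]["score"],c,A)
E
```

```text
[ 0.5628 -0.0039  0.1377] [-3.141 -0.     1.581] [-0.34 -0.72 -1.59]
side 0.8 [301.78456014 160.99102334] 557
```

View pics/v1.png

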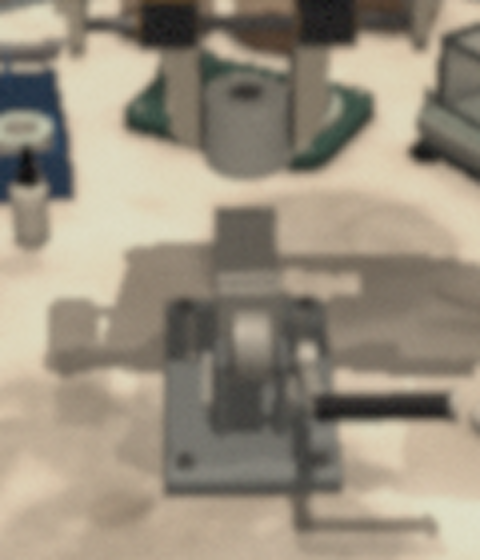

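The view shows the held body upright at about (302,161), in line across with the stop face at crop column ~245. Next I check the along-clamp direction.

```bash
python3 - <<'E'
from h import *
p=shot("side")
m=robot.trace("head_body",p)[0]["pixels"]
for u in(298,300,302,304): 
    v=np.nonzero(m[:,u])[0];print(u,v.min(),v.max())
z=np.mean([robot.observe()["tool_pos"][2]])-.012
print(z)
for Y in(-.008,-.006,-.004,-.002,0):
    q=proj(p,cyl(.5628,Y,.022,z,z+.04));i=abs(q[:,0]-302)<6;print(Y,q[:,1].min(),q[:,1].max(),q[:,0].mean())
g=p["img"][130:185,300:304].mean((1,2));print(np.c_[np.arange(130,185),g].round(0).astype(int).tolist())
s=p["img"][175:210,298:304].mean((1,2));print(np.c_[np.arange(175,210),s].round(0).astype(int).tolist())
n=p["img"][235:262,284:290].mean((1,2));print(np.c_[np.arange(235,262),n].round(0).astype(int).tolist())
for Y in(-.010,-.008,-.006,-.004):
    print(Y,"stop top-face",proj(p,(.5628,Y-.025,.074))[0,1].round(1),"near edge top/bot",proj(p,[(.59,Y+.125,.012),(.59,Y+.125,0)])[:,1].round(1),"far edge",proj(p,(.59,Y-.045,.012))[0,1].round(1))
E
```

```text
298 148 174
300 148 174
302 148 174
304 148 174
0.12584294907936472
-0.008 146.6081540297327 174.09631480609147 301.0056115079448
-0.006 147.04426015713585 174.57996832740437 301.02415097490945
-0.004 147.48168637852567 175.06510430856162 301.04274695303894
-0.002 147.9204386968777 175.5517295759183 301.06139970117476
0 148.36052315162 176.03985099780553 301.0801094797419
[[130, 122], [131, 122], [132, 114], [133, 95], [134, 74], [135, 65], [136, 60], [137, 58], [138, 62], [139, 67], [140, 76], [141, 95], [142, 126], [143, 154], [144, 164], [145, 144], [146, 109], [147, 90], [148, 96], [149, 103], [150, 94], [151, 72], [152, 58], [153, 60], [154, 77], [155, 96], [156, 111], [157, 117], [158, 121], [159, 122], [160, 120], [161, 121], [162, 121], [163, 120], [164, 120], [165, 120], [166, 121], [167, 121], [168, 120], [169, 120], [170, 122], [171, 122], [172, 122], [173, 128], [174, 148], [175, 178], [176, 194], [177, 197], [178, 193], [179, 186], [180, 171], [181, 143], [182, 109], [183, 91], [184, 91]]
[[175, 179], [176, 196], [177, 198], [178, 195], [179, 188], [180, 175], [181, 146]
[... 238 characters left out ...]
, [203, 124], [204, 108], [205, 100], [206, 101], [207, 112], [208, 129], [209, 142]]
[[235, 115], [236, 116], [237, 116], [238, 116], [239, 116], [240, 116], [241, 115], [242, 110], [243, 100], [244, 89], [245, 87], [246, 96], [247, 112], [248, 123], [249, 123], [250, 110], [251, 94], [252, 86], [253, 105], [254, 137], [255, 160], [256, 167], [257, 166], [258, 167], [259, 166], [260, 167], [261, 167]]
-0.01 stop top-face 183.9 near edge top/bot [248.9 253.6] far edge 203.3
-0.008 stop top-face 184.4 near edge top/bot [249.5 254.3] far edge 203.8
-0.006 stop top-face 184.9 near edge top/bot [250.1 254.9] far edge 204.2
-0.004 stop top-face 185.4 near edge top/bot [250.7 255.5] far edge 204.7
```

Emit:
apply_moves:
  motion: "40 -0.2 0 3 0 0 0;40 0 0 3 0 0 0;40 0 0 1.5 0 0 0;40 0 0 1 0 0 0;40 0 0 0.5 0 0 0;40 0 0 0 0 0 0"

```text
time: 7.98
tool_pos: [0.5636, -0.0073, 0.048]
tool_rot: [3.141, -0.0, 1.58]
contact_force: [0.2, -0.7, -1.1]
opening: 0.0439
grip_force: 25.0
```

```bash
python3 - <<'E'
from h import *
P={n:shot(n) for n in("side","top")}
a=cv2.resize(P["top"]["img"][185:265,275:385,::-1],None,fx=4,fy=4,interpolation=cv2.INTER_CUBIC)
b=cv2.resize(P["side"]["img"][160:240,260:350,::-1],None,fx=4,fy=4,interpolation=cv2.INTER_CUBIC)
cv2.imwrite("pics/v2.png",np.hstack([a,b]))
E
```

```text
(no output)
```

View pics/v2.png

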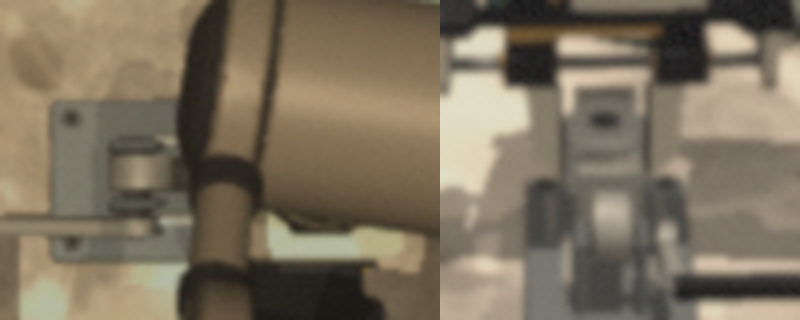

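The body is now down between jaw and stop, with the top view blocked by the arm and no side force showing. Continuing down.

Emit:
apply_moves:
  motion: "40 0 0 1.2 0 0 0;40 0 0 0.6 0 0 0;40 0 0 0.3 0 0 0;40 0 0 0.15 0 0 0;40 0 0 0 0 0 0;40 0 0 0 0 0 0"

```text
time: 8.82
tool_pos: [0.5635, -0.0073, 0.0254]
tool_rot: [3.141, 0.0, 1.58]
contact_force: [0.0, 0.8, -2.7]
opening: 0.0435
grip_force: 25.0
```

Emit:
apply_moves:
  motion: "40 0 0 0.1 0 0 0;40 0 0 0.05 0 0 0;40 0 0 0 0 0 0;40 0 0 0 0 0 0"

```text
time: 9.32
tool_pos: [0.5636, -0.0074, 0.0248]
tool_rot: [3.141, 0.0, 1.58]
contact_force: [-1.1, -0.1, 6.5]
opening: 0.0432
grip_force: 25.0
```

Emit:
apply_moves:
  motion: "65 0 0 0 0 0 0;65 0 0 0 0 0 0;65 0 0 0 0 0 0;65 0 0 -1 0 0 0;65 0 0 -4 0 0 0;70 0 0 -5 0 0 0;80 2 -0.1 -3 0 0 0;80 5.2 -0.25 0 0 0 0;80 5.2 -0.25 0 0 0 0;80 5.2 -0.25 0 0 0 0;80 5.2 -0.25 0 0 0 0;80 5.2 -0.25 0 0 0 0;80 5.2 -0.25 0 0 0 0;80 3.2 0 0 0 0 0;80 0 0 0 0 0 0;80 0 0 0 0 0 0"

```text
time: 11.32
tool_pos: [0.5441, 0.3558, 0.1539]
tool_rot: [-3.142, 0.0, 1.58]
contact_force: [0.5, 0.4, -0.2]
opening: 0.0735
grip_force: 0.0
```

```bash
python3 - <<'E'
from h import *
P={n:shot(n) for n in("side","top")}
print(robot.observe()["tool_pos"].round(4))
for t,h,z0,x0 in[("head_body",.04,.012,(.563,-.008)),("spacer",.012,0,(.5475,.3563))]:
    for n,p in P.items():
        r=robot.trace(t,p)
        if r:
            c,a=hullcent(r[0]["pixels"]);print(t,n,c,a,round(hullmask(p,cyl(*x0,.022,z0,z0+h))[1]),fitcyl([(p,c)],.022,z0,z0+h,x0).round(4))
a=cv2.resize(P["top"]["img"][190:260,280:380,::-1],None,fx=6,fy=6,interpolation=cv2.INTER_CUBIC)
cv2.imwrite("pics/v3.png",a)
E
```

```text
[0.5443 0.3553 0.154 ]
head_body side [332.68817204 231.1827957 ] 186 489 [0.5007 0.0835]
head_body top [345.38421053 228.36578947] 380 374 [ 0.5638 -0.01  ]
spacer side [315.26275992 341.32136106] 529 568 [0.5468 0.3556]
spacer top [179.68138801 235.56782334] 317 328 [0.5479 0.356 ]
```

View pics/v3.png

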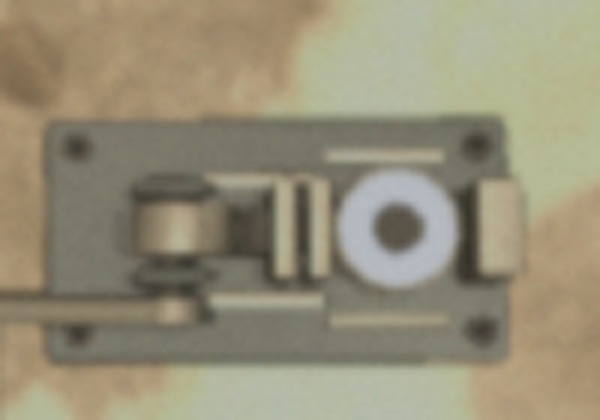

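The body stands squarely in the pocket between the lips, at crop (397,228). Now the spacer.

Emit:
apply_moves:
  motion: "80 0.25 0.32 4 0 0 0;80 0 0 5 0 0 0;80 0 0 3 0 0 0;80 0 0 1.8 0 0 0;80 0 0 0.8 0 0 0;80 0 0 0.4 0 0 0;80 0 0 0 0 0 0;80 0 0 0 0 0 0"

```text
time: 12.62
tool_pos: [0.5478, 0.3594, 0.0048]
tool_rot: [3.14, -0.001, 1.58]
contact_force: [0.4, -0.5, 1.1]
opening: 0.0737
grip_force: 0.0
```

Emit:
apply_moves:
  motion: "80 -0.1 0 0.2 0 0 0;60 0 0 0 0 0 0;42 0 0 0 0 0 0;42 0 0 0 0 0 0;42 0 0 0 0 0 0;42 0 0 0 0 0 0;42 0 0 0 0 0 0"
  force: 25

```text
time: 13.5
tool_pos: [0.5473, 0.3581, 0.0017]
tool_rot: [3.142, -0.0, 1.58]
contact_force: [-0.3, 0.3, 0.0]
opening: 0.043
grip_force: 25.0
```

Emit:
apply_moves:
  motion: "40 0 0 -2 0 0 0;40 0 0 -5 0 0 0;40 0 0 -5 0 0 0;40 -3 0.2 -2 0 0 0;40 -5.2 0.25 0 0 0 0;40 -5.2 0.25 0 0 0 0;40 -5.2 0.25 0 0 0 0;40 -5.2 0.25 0 0 0 0;40 -5.2 0.2 0 0 0 0;40 -4.5 0.2 0 0 0 0;40 -3 0 0 0 0 0;40 0 0 0 0 0 0;40 0 0 0 0 0 0"

```text
time: 15.12
tool_pos: [0.5666, -0.0063, 0.1426]
tool_rot: [3.141, -0.0, 1.58]
contact_force: [-0.5, 0.4, -0.5]
opening: 0.0426
grip_force: 25.0
```

```bash
python3 - <<'E'
from h import *
p=shot("side");s=robot.observe();print(s["tool_pos"].round(4),s["opening"])
r=robot.trace("spacer",p);c,a=hullcent(r[0]["pixels"]);z=s["tool_pos"][2]-.0025
print(c,a,round(hullmask(p,cyl(.563,-.008,.022,z,z+.012))[1]),fitcyl([(p,c)],.022,z,z+.012,(.563,-.008)).round(4))
E
```

```text
[ 0.5666 -0.0059  0.1424] 0.04271557791039288
[298.92337165 160.03448276] 261 282 [ 0.5674 -0.0095]
```

Emit:
apply_moves:
  motion: "40 -0.12 -0.31 3 0 0 0;40 0 0 3 0 0 0;40 0 0 1.7 0 0 0;40 0 0 0.6 0 0 0;40 0 0 0 0 0 0;40 0 0 0 0 0 0"

```text
time: 15.98
tool_pos: [0.5641, -0.0078, 0.0596]
tool_rot: [3.14, 0.0, 1.58]
contact_force: [0.2, 0.2, -0.3]
opening: 0.0433
grip_force: 25.0
```

Emit:
apply_moves:
  motion: "40 0.03 -0.05 0.25 0 0 0;40 0 0 0.15 0 0 0;40 0 0 0 0 0 0;40 0 0 0 0 0 0"

```text
time: 16.48
tool_pos: [0.563, -0.0078, 0.0548]
tool_rot: [3.141, -0.0, 1.58]
contact_force: [0.3, -0.4, -0.4]
opening: 0.0432
grip_force: 25.0
```

Emit:
apply_moves:
  motion: "40 0 0.03 0.1 0 0 0;40 0 0 0 0 0 0;40 0 0 0 0 0 0"

```text
time: 16.85
tool_pos: [0.5633, -0.0077, 0.0537]
tool_rot: [3.141, -0.0, 1.58]
contact_force: [0.1, -0.9, 0.9]
opening: 0.0432
grip_force: 25.0
```

Emit:
apply_moves:
  motion: "40 0 0 0.06 0 0 0;40 0 0 0 0 0 0;40 0 0 0 0 0 0"

```text
time: 17.23
tool_pos: [0.5633, -0.0078, 0.0537]
tool_rot: [3.141, 0.0, 1.58]
contact_force: [-0.6, 0.5, 5.4]
opening: 0.0431
grip_force: 25.0
```

Emit:
apply_moves:
  motion: "65 0 0 0 0 0 0;65 0 0 0 0 0 0;65 0 0 0 0 0 0;65 0 0 -1 0 0 0;65 0 0 -4 0 0 0;80 0 0 -5 0 0 0;80 3.4 0.8 0 0 0 0;80 4.8 0.9 0 0 0 0;80 4.8 0.9 0 0 0 0;80 4.8 0.9 0 0 0 0;80 4.8 0.9 0 0 0 0;80 4.8 0.7 0 0 0 0;80 0 0 0 0 0 0;80 0 0 0 0 0 0"

```text
time: 18.98
tool_pos: [0.6116, 0.2664, 0.1533]
tool_rot: [-3.142, 0.0, 1.58]
contact_force: [0.9, -0.5, 0.2]
opening: 0.0731
grip_force: 0.0
```

```bash
python3 - <<'E'
from h import *
P={n:shot(n) for n in("side","top")}
print(robot.observe()["tool_pos"].round(4))
for t,h,z0,x0 in[("head_body",.04,.012,(.563,-.008)),("spacer",.012,.052,(.563,-.008)),("top_disc",.01,0,(.6146,.2644))]:
    for n,p in P.items():
        for r in robot.trace(t,p)[:1]:
            c,a=hullcent(r["pixels"]);print(t,n,c,a,round(hullmask(p,cyl(*x0,.022,z0,z0+h))[1]),fitcyl([(p,c)],.022,z0,z0+h,x0).round(4))
a=cv2.resize(P["top"]["img"][195:255,310:380,::-1],None,fx=5,fy=5,interpolation=cv2.INTER_CUBIC)
b=cv2.resize(P["side"]["img"][170:230,265:335,::-1],None,fx=5,fy=5,interpolation=cv2.INTER_CUBIC)
cv2.imwrite("pics/v4.png",np.hstack([a,b]))
E
```

```text
[0.6119 0.2654 0.1535]
head_body side [330.96141479 227.08842444] 622 489 [0.5033 0.069 ]
head_body top [314.86637931 236.86720033] 4872 374 [0.5449 0.0558]
top_disc side [274.89724311 303.47619048] 399 436 [0.6147 0.2645]
top_disc top [225.26056338 204.1056338 ] 142 314 [0.6193 0.2553]
```

View pics/v4.png

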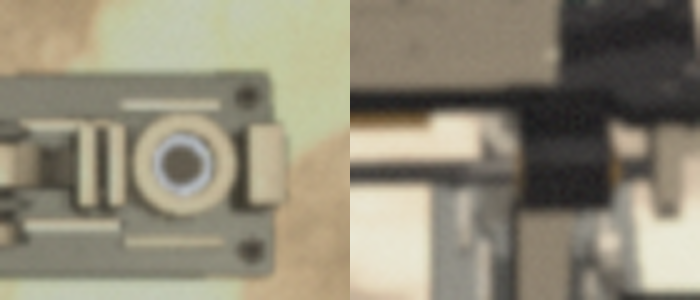

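The spacer lies concentric on the body at crop (185,165), with even gaps to jaw and stop. Now the disc.

Emit:
apply_moves:
  motion: "80 0.05 0.28 4 0 0 0;80 0 0 5 0 0 0;80 0 0 3 0 0 0;80 0 0 1.8 0 0 0;80 0 0 0.8 0 0 0;80 0 0 0.4 0 0 0;80 0 0 0 0 0 0;80 0 0 0 0 0 0"

```text
time: 20.38
tool_pos: [0.6152, 0.2674, 0.0042]
tool_rot: [3.14, -0.001, 1.58]
contact_force: [0.1, -0.5, 0.7]
opening: 0.0732
grip_force: 0.0
```

Emit:
apply_moves:
  motion: "80 -0.08 0 0.2 0 0 0;60 0 0 0 0 0 0;42 0 0 0 0 0 0;42 0 0 0 0 0 0;42 0 0 0 0 0 0;42 0 0 0 0 0 0;42 0 0 0 0 0 0"
  force: 25

```text
time: 21.25
tool_pos: [0.6146, 0.2665, 0.0011]
tool_rot: [3.141, -0.0, 1.58]
contact_force: [-0.3, 0.1, -0.2]
opening: 0.0433
grip_force: 25.0
```

Emit:
apply_moves:
  motion: "40 0 0 -2 0 0 0;40 0 0 -5 0 0 0;40 0 0 -5 0 0 0;40 -2 -0.4 -2.5 0 0 0;40 -4.8 -0.9 0 0 0 0;40 -4.8 -0.9 0 0 0 0;40 -4.8 -0.9 0 0 0 0;40 -4.8 -0.9 0 0 0 0;40 -4 -0.9 0 0 0 0;40 -2.2 -0.3 0 0 0 0;40 0 0 0 0 0 0;40 0 0 0 0 0 0"

```text
time: 22.75
tool_pos: [0.5653, -0.0074, 0.1469]
tool_rot: [3.141, -0.0, 1.58]
contact_force: [-0.0, -0.0, -0.3]
opening: 0.0435
grip_force: 25.0
```

Emit:
apply_moves:
  motion: "40 0 -0.18 3 0 0 0;40 0 0 3 0 0 0;40 0 0 1 0 0 0;40 0 0 0.6 0 0 0;40 0 0 0 0 0 0;40 0 0 0 0 0 0"

```text
time: 23.5
tool_pos: [0.5639, -0.008, 0.0711]
tool_rot: [3.14, 0.0, 1.58]
contact_force: [0.1, -0.3, -0.4]
opening: 0.0432
grip_force: 25.0
```

Emit:
apply_moves:
  motion: "40 0.02 -0.04 0.3 0 0 0;40 0 0 0.1 0 0 0;40 0 0 0.05 0 0 0;40 0 0 0 0 0 0;40 0 0 0 0 0 0"

```text
time: 24.12
tool_pos: [0.5629, -0.0079, 0.0656]
tool_rot: [3.141, -0.0, 1.58]
contact_force: [-1.1, 0.3, -0.7]
opening: 0.0429
grip_force: 25.0
```

Emit:
apply_moves:
  motion: "40 0 0.03 0.08 0 0 0;40 0 0 0 0 0 0;40 0 0 0 0 0 0"

```text
time: 24.5
tool_pos: [0.5632, -0.0078, 0.0651]
tool_rot: [3.141, -0.0, 1.58]
contact_force: [-1.9, 0.8, 2.8]
opening: 0.0431
grip_force: 25.0
```

Emit:
apply_moves:
  motion: "40 0 0 0.03 0 0 0;65 0 0 0 0 0 0;65 0 0 0 0 0 0;65 0 0 0 0 0 0;65 0 0 -1 0 0 0;65 0 0 -4 0 0 0;60 0 0 -4 0 0 0;60 4 -1.5 0 0 0 0;60 4 -1.5 0 0 0 0;60 4 -1.5 0 0 0 0;60 4 -1.5 0 0 0 0;60 0 0 0 0 0 0;60 0 0 0 0 0 0"

```text
time: 26.12
tool_pos: [0.5021, 0.1514, 0.155]
tool_rot: [3.141, 0.0, 1.58]
contact_force: [0.6, -0.1, 0.2]
opening: 0.055
grip_force: 0.0
```

Emit:
apply_moves:
  motion: "55 0 0 0 0 0 -0.1745;55 0 0 0 0 0 -0.1745;55 0 0 0 0 0 -0.1745;55 0 0 0 0 0 -0.1745;55 0 0 0 0 0 -0.1745;55 0 0 0 0 0 -0.1745;55 0 0 0 0 0 -0.1745;55 0 0 0 0 0 -0.1745;55 0 0 0 0 0 -0.1745;55 0 0 0 0 0 0;55 0 0 0 0 0 0"

```text
time: 27.5
tool_pos: [0.502, 0.1509, 0.1546]
tool_rot: [3.142, 0.0, -3.137]
contact_force: [0.2, 0.0, 0.4]
opening: 0.0505
grip_force: 0.0
```

```bash
python3 - <<'E'
from h import *
P={n:shot(n) for n in("side","top")}
print(robot.observe()["tool_pos"].round(4))
for t,h,z0,x0 in[("spacer",.012,.052,(.563,-.008)),("top_disc",.01,.064,(.563,-.008))]:
    for n,p in P.items():
        for r in robot.trace(t,p)[:1]:
            c,a=hullcent(r["pixels"]);print(t,n,round(r["score"],2),c,a,round(hullmask(p,cyl(*x0,.022,z0,z0+h))[1]),fitcyl([(p,c)],.022,z0,z0+h,x0).round(4))
a=cv2.resize(P["top"]["img"][195:275,255:380,::-1],None,fx=3.2,fy=3.2,interpolation=cv2.INTER_CUBIC)
b=cv2.resize(P["side"]["img"][150:230,250:375,::-1],None,fx=3.2,fy=3.2,interpolation=cv2.INTER_CUBIC)
cv2.imwrite("pics/v5.png",np.hstack([a,b]))
E
```

```text
[0.5019 0.1513 0.1546]
spacer side 0.62 [222.13917526 183.09278351] 194 272 [ 0.7388 -0.0704]
top_disc side 0.48 [300.93518519 191.34722222] 216 257 [ 0.5632 -0.0127]
top_disc top 0.81 [346.65945946 226.92702703] 370 363 [ 0.5644 -0.0091]
```

View pics/v5.png

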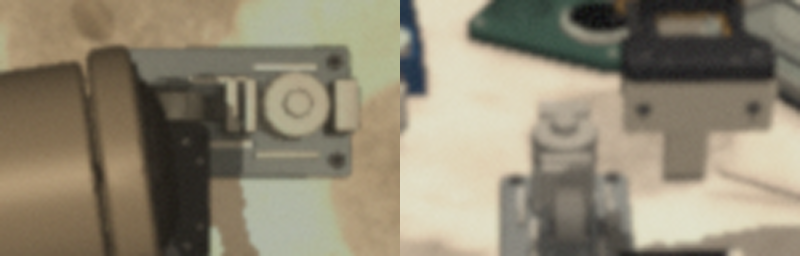

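The disc sits boss up and concentric on the stack at crop (298,103). The gripper is above the lever grip; lowering to pinch it.

Emit:
apply_moves:
  motion: "50 0 0.1 4 0 0 0;50 0 0 3 0 0 0;50 0 0 1.7 0 0 0;50 0 0 0.6 0 0 0;50 0 0 0 0 0 0;50 0 0 0 0 0 0"

```text
time: 28.55
tool_pos: [0.5023, 0.1527, 0.0624]
tool_rot: [3.141, 0.002, -3.133]
contact_force: [0.4, -0.7, -0.2]
opening: 0.0457
grip_force: 0.0
```

Emit:
apply_moves:
  motion: "25 0 0 0 0 0 0;12 0 0 0 0 0 0;10 0 0 0 0 0 0;10 0 0 0 0 0 0;10 0 0 0 0 0 0;10 0 0 0 0 0 0"
  force: 25

```text
time: 29.3
tool_pos: [0.5018, 0.1496, 0.0615]
tool_rot: [-3.137, -0.001, -3.132]
contact_force: [0.9, -14.6, 0.5]
opening: 0.013
grip_force: 25.0
```

Emit:
apply_moves:
  motion: "10 0 -0.25 0 0 0 0;10 0 0 0 0 0 0;10 0 0 0 0 0 0"
  force: 35

```text
time: 29.68
tool_pos: [0.5018, 0.1494, 0.0616]
tool_rot: [-3.14, 0.0, -3.133]
contact_force: [-0.7, -5.9, 1.3]
opening: 0.0129
grip_force: 35.0
```

Emit:
apply_moves:
  motion: "10 0 -0.15 0 0 0 0;10 0 -0.41 -0.95 0 0 0;10 0 -0.53 -0.89 0 0 0;10 0 -0.63 -0.82 0 0 0;10 0 -0.73 -0.74 0 0 0;10 0 -0.81 -0.65 0 0 0;10 0 0 0 0 0 0;10 0 0 0 0 0 0"

```text
time: 30.68
tool_pos: [0.502, 0.1211, 0.1034]
tool_rot: [3.136, 0.002, -3.133]
contact_force: [-2.4, 15.3, 8.5]
opening: 0.013
grip_force: 35.0
```

Emit:
apply_moves:
  motion: "10 0 0.25 -0.3 0 0 0;10 0 0 0 0 0 0;10 0 0 0 0 0 0"

```text
time: 31.05
tool_pos: [0.5019, 0.1203, 0.1045]
tool_rot: [3.141, -0.0, -3.133]
contact_force: [3.4, 1.7, -9.4]
opening: 0.0129
grip_force: 35.0
```

```bash
python3 - <<'E'
from h import *
s=robot.observe();print({k:np.round(s[k],4).tolist() for k in("tool_pos","tool_rot","contact_force","torque","opening")})
P={n:shot(n) for n in("side","top")}
for n,p in P.items():
    for t in("lever_grip","cam_lever"):
        for r in robot.search_frame(t,p)[:1]: print(n,t,np.round(r["centre"],4),round(r["score"],2))
E
```

```text
{'tool_pos': [0.5019, 0.1203, 0.1045], 'tool_rot': [3.1409, -0.0005, -3.1331], 'contact_force': [3.3902, 1.706, -9.3912], 'torque': [0.5968, -0.49, -0.0132], 'opening': 0.0129}
side lever_grip [0.5545 0.0805 0.0703] 0.93
side cam_lever [0.5511 0.0803 0.0667] 0.84
top cam_lever [0.7139 0.1656 0.017 ] 0.32
```

Emit:
apply_moves:
  motion: "10 0 -0.88 -0.5 0 0 0;10 0 -0.94 -0.4 0 0 0;10 0 -0.99 -0.28 0 0 0;10 0 -0.8 -0.12 0 0 0;10 0 0 0 0 0 0;10 0 0 0 0 0 0"

```text
time: 32.1
tool_pos: [0.5024, 0.0859, 0.1209]
tool_rot: [3.138, 0.003, -3.133]
contact_force: [-4.4, 11.4, 13.4]
opening: 0.0128
grip_force: 35.0
```

```bash
cat > lev.py <<'E'
from h import *
def W(f,q=(.5628,-.0090,-1.5632)):
    c,s=np.cos(q[2]),np.sin(q[2]);return np.array([q[0]+c*f[0]-s*f[1],q[1]+s*f[0]+c*f[1],f[2]])
def bar(y,deg): a=np.radians(deg);return W((-.080-.085*np.cos(a),y,.050+.085*np.sin(a)))
def meas(img,p,y,deg,w=12):
    u,v=proj(p,bar(y,deg))[0];u0=int(round(u));v0=int(round(v))
    g=img[v0-w:v0+w+1,u0-1:u0+2].astype(float).mean((1,2));return u0,v0,g.astype(int).tolist()
E
python3 - <<'E'
from lev import *
p=shot("side","s_up");s=robot.observe();print(s["tool_pos"].round(4),s["contact_force"].round(1))
rest=cv2.imread("pics/side0.png")[:,:,::-1]
for y in(-.043,-.078,-.084):
    print(y,"rest",proj(p,bar(y,20))[0].round(1),meas(rest,p,y,20))
    print("  pred",[proj(p,bar(y,d))[0].round(1).tolist() for d in(70,75,80,85,90,95)]);print("  now",meas(p["img"],p,y,82,14))
r=robot.trace("lever_grip",p)
if r:
    m=r[0]["pixels"];v,u=np.nonzero(m);print(r[0]["score"],u.min(),u.max(),v.min(),v.max(),m.sum())
    for c in range(u.min(),u.max()+1,4):
        k=np.nonzero(m[:,c])[0];print(c,(k.min(),k.max()) if len(k) else None,end=" ")
E
```

```text
[0.5024 0.0859 0.1209] [-4.7 10.8 13.7]
-0.043 rest [326.4 231.5] (326, 232, [206, 206, 206, 206, 205, 204, 197, 173, 128, 78, 50, 42, 35, 37, 79, 132, 169, 185, 187, 184, 175, 163, 157, 155, 154])
  pred [[325.4, 194.2], [325.2, 191.2], [325.0, 188.6], [324.7, 186.2], [324.5, 184.1], [324.2, 182.3]]
  now (325, 188, [94, 113, 119, 118, 117, 114, 105, 95, 96, 107, 114, 116, 116, 107, 87, 58, 34, 42, 82, 129, 157, 165, 166, 164, 164, 166, 169, 171, 174])
-0.078 rest [345.1 231.3] (345, 231, [207, 206, 206, 206, 207, 205, 203, 193, 159, 110, 68, 48, 41, 34, 45, 97, 153, 186, 197, 198, 198, 197, 197, 196, 195])
  pred [[343.8, 193.9], [343.6, 191.0], [343.2, 188.3], [342.9, 185.9], [342.6, 183.8], [342.2, 182.0]]
  now (343, 187, [68, 97, 113, 118, 120, 120, 119, 120, 120, 120, 119, 119, 118, 118, 109, 87, 57, 35, 51, 96, 140, 166, 174, 174, 171, 171, 175, 179, 181])
-0.084 rest [348.3 231.2] (348, 231, [205, 206, 204, 203, 202, 202, 200, 190, 158, 110, 67, 49, 40, 31, 47, 98, 152, 185, 195, 196, 196, 196, 197, 196, 197])
  pred [[347.0, 193.9], [346.7, 190.9], [346.4, 188.2], [346.0, 185.9], [345.7, 183.8], [345.3, 182.0]]
  now (346, 187, [68, 96, 114, 120, 119, 119, 119, 120, 120, 120, 119, 120, 120, 118, 110, 86, 55, 36, 57, 102, 147, 172, 177, 173, 172, 177, 180, 182, 183])
0.87 297 351 188 224 386
297 (np.int64(220), np.int64(220)) 301 (np.int64(209), np.int64(224)) 305 (np.int64(209), np.int64(224)) 309 None 313 (np.int64(219), np.int64(221)) 317 (np.int64(188), np.int64(222)) 321 (np.int64(188), np.int64(193)) 325 (np.int64(188), np.int64(192)) 329 None 333 None 337 None 341 None 345 (np.int64(189), np.int64(191)) 349 (np.int64(188), np.int64(192))
```

Emit:
apply_moves:
  motion: "10 0 -0.7 -0.3 0 0 0;10 0 -0.6 -0.2 0 0 0;10 0 0 0 0 0 0;10 0 0 0 0 0 0"

```text
time: 32.7
tool_pos: [0.5025, 0.0719, 0.1239]
tool_rot: [3.14, 0.001, -3.133]
contact_force: [1.5, 7.2, -2.6]
opening: 0.013
grip_force: 35.0
```

```bash
cat >> lev.py <<'E'
def angle(p):
    # lower edge of the black bar (crossing to bright) on columns beside the fingers -> bar angle
    out=[]
    for y in(-.041,-.044,-.078,-.081,-.084):
        u,v=proj(p,bar(y,84))[0];u=int(round(u));g=p["img"][175:202,u-1:u+2].astype(float).mean((1,2))
        k=int(np.argmin(g));h=(g[k]+g[k+1:k+7].max())/2
        while g[k]<h:k+=1
        e=175+k-1+(h-g[k-1])/(g[k]-g[k-1])
        D=np.linspace(60,100,161);pr=np.array([proj(p,bar(y,d)-[0,0,0])[0,1] for d in D])+3.3
        out.append((round(e,1),float(D[np.argmin(abs(pr-e))])))
    return out
E
python3 - <<'E'
from lev import *
p=shot("side");s=robot.observe();print(s["tool_pos"].round(4),s["tool_rot"].round(3),s["contact_force"].round(1),angle(p))
E
```

```text
[0.5025 0.0719 0.1239] [ 3.140e+00  1.000e-03 -3.133e+00] [ 1.5  7.5 -3.5] [(np.float64(188.1), 88.25), (np.float64(188.2), 88.0), (np.float64(187.5), 89.0), (np.float64(187.3), 89.25), (np.float64(187.4), 89.25)]
```

Emit:
apply_moves:
  motion: "10 0 -0.13 0 0 0 0;10 0 0 0 0 0 0;10 0 0 0 0 0 0;10 0 0 0 0 0 0"

```text
time: 33.25
tool_pos: [0.5025, 0.0709, 0.1239]
tool_rot: [3.139, 0.001, -3.133]
contact_force: [1.3, 8.1, -1.9]
opening: 0.0129
grip_force: 35.0
```

```bash
python3 - <<'E'
from lev import *
p=shot("side");s=robot.observe();print(s["tool_pos"].round(4),s["contact_force"].round(1),angle(p))
P={"side":p,"top":shot("top")}
for n,q in P.items():
    for r in robot.trace("top_disc",q)[:1]:
        c,a=hullcent(r["pixels"]);print(n,r["score"],c,a,fitcyl([(q,c)],.022,.064,.074,(.563,-.008)).round(4))
a=cv2.resize(P["top"]["img"][195:275,255:380,::-1],None,fx=3.2,fy=3.2,interpolation=cv2.INTER_CUBIC)
b=cv2.resize(P["side"]["img"][140:240,250:375,::-1],None,fx=3.2,fy=3.2,interpolation=cv2.INTER_CUBIC)
cv2.imwrite("pics/v6.png",np.hstack([cv2.copyMakeBorder(a,0,64,0,0,cv2.BORDER_CONSTANT),b]))
E
```

```text
[0.5025 0.0709 0.1239] [ 1.7  8.7 -2.3] [(np.float64(187.7), 89.0), (np.float64(187.8), 89.0), (np.float64(187.2), 89.75), (np.float64(187.2), 89.75), (np.float64(187.3), 89.5)]
side 0.7 [301.66666667 190.53439153] 189 [ 0.5616 -0.016 ]
```

View pics/v6.png

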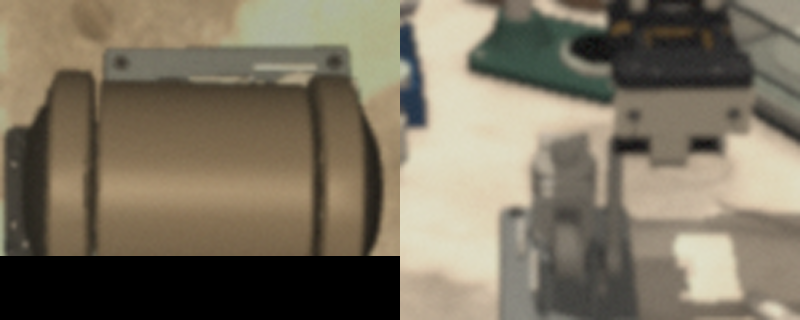

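The side view shows the lever upright (about 89.3°) with the gripper holding the bar at about (662,145). The stack is intact and has been pushed about 3 mm to the stop, as expected. I'm handing it in.

```bash
python3 -c "
from cell import robot
print(robot.hand_in())"
```

```text
the job is handed in; nothing more can be done
None
```

I built the stack of body, spacer and disc (boss up) in the clamp pocket, raised the lever to about 89° by my camera estimate, and handed the job in still holding it there; the disc shifted about 3 mm towards the stop as the jaw closed, and no verdict was returned.

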